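# Close the condiment rack with its retaining bar

### The arm

A 7-joint arm with a two-finger parallel gripper is mounted at the origin on a cart in front of the work surface, level with it; the furniture and walls round the work are solid. World frame = base frame: x ahead of the robot, y to its left, z up, the work surface at z = 0. Lengths are in m, angles in rad, forces in N, time in s.
With the tool pointing down it reaches from about 0.425 to 0.925 m from the base axis. Payload 6.8 kg.
Tool frame: the origin (TCP) lies on the centre line of the jaws, within the pads' length; the fingertips stand 25 mm ahead of it and the grasp point (between the pads) lies 6 mm ahead of it; z points along the fingers, y is the line along which they close (so a half turn about z gives the same grasp; the last joint's range is limited). The gripper opens to 85 mm and grips with 20 to 120 N. Pads are 22 mm wide; open, the fingers measure 114 mm over their backs; the gripper's body (76 mm by 85 mm) begins 54 mm behind the grasp point. The pads swing forward as they close: fully open they stand 13 mm farther back than shut.
Start: joints at [1.205, 0.477, 0.022, 1.555, -0.011, 1.109, -0.083], TCP at [0.172, -0.653, 0.256] pointing down, gripper open.
Joint ranges: [-2.96, 2.96], [-0.34, 2.1], [-1.41, 1.46], [0.24, 2.44], [-1.37, 4.51], [0.17, 1.92], [-2.96, 2.96]. Speed limits (rad/s): [2.39, 2.39, 3.14, 3.14, 3.14, 3.14, 3.14].

### API

Orientations are given as a rotation vector (axis times angle).
In Python, from bench import status, imaging, workorder gives the robot as it stands.
- The arm moves only by the tool send_rows, never from a script. Its argument "steps" is a list of rows, each an object of numbers: "dx", "dy", "dz": the shift along the tool's x, y, z in cm; "yaw": the turn about the tool's z in degrees; "gripper": the opening, from 0 (shut) to 1 (fully open). A call has 1 to 5 rows; each row is the pose to reach, as a shift and turn from the pose commanded when the call began, along the tool's axes at that moment; what a row does not reach only later rows make up. A row lasts 1/8 s, in which the tool goes at most 62.5 mm and 10.7 degrees, less where a joint would pass 70% of its speed; a pose out of reach is approached as far as the arm can. A call with a gripper value outside its range is refused whole. The fingers move at their own pace and stop on an object; "force" is the grip in N (left out, the last holds). Time passes only in rows, so rows that repeat a pose let the fingers close. It gives the time, the measured TCP pose, the force, the opening and the grip force at its end, in the units of the state.
- status.get_obs(): the state, without advancing time (a new reading comes with each control period).
- imaging.grab_frame(name): name is "side" or "top"; returns a dict with "color" (384x512x3 uint8, red, green, blue), "depth" (384x512 float32, m along the optical axis (not along the pixel's ray), 0 where there is no reading), "K" (3x3 intrinsics, pixels), "R" (3x3) and "t" (3): a world point X has camera coordinates R X + t. Camera axes: x right, y down, z forward; pixel columns grow to the right and rows downward; lengths in m; the calibration is good to about 2 mm. A picture is of the moment at which its call begins.
- workorder.hand_in(): hands the job in; it is judged then, once.
The state is a dict: "clock": time; "joints": joint angles; "qvel": joint speeds; "tau": joint torques, N m; "tcp_pos": TCP position; "orientation": TCP orientation; "contact_force": force on the tool from outside, world axes, zero at the start; "moment": the same for the moment, N m; "grip_width": finger opening in m; "gripper_force": force on a finger pad.
Only numpy, scipy, OpenCV 4.12 (cv2) and the standard library are available. Lean on these libraries where they do the work, as an engineer would, in place of code of your own. Each camera call takes 0.05 s, during which the arm holds its last target. There are 200 camera calls.

### The job

Put the honey jar away in the open bay of the wooden rack: slide it along the worktop, upright and without lifting it, until it is fully home against the back board. Then, without lifting it off its ledge, slide the loose wooden bar with the knob across the front of the bay until its far end lies on the rest on the other side, against the end stop, so that it bridges the bay in front of the jar. Leave the other jars, the salt shaker and the pepper mill standing where they are.

Things in the scene. Friction and masses are not known exactly. Their poses are not given: they have to be found in the camera images.
- rack: Fixed pale wooden rack, 122 deep (x), 280 wide (y), 110 high. Origin on the worktop under the open bay; +x to its back board, +y to the left seen from its open front. In its frame, mm: back board x 40 to 52, y -90 to 190. Ledge left of the bay, rest right of it: x -70 to -30, top z 50, lips (inner faces x -62 and -38, tops z 60). A closed bay behind the ledge holds two spice jars.
- bar: Loose brown wooden bar, 200 long (its y), 20 wide (x), 22 high, 150 g, tapered nose at its -y end. Origin: centre of its underside. Starts on the rack's left ledge between the lips, along the rack's y, nose toward the bay; slides with light friction. Against the end stop its origin is at rack x -50, y 18, z 50 mm.
- knob (a point): On the axis of the bar's upright knob, 80 mm from the bar's origin toward its +y end, 42 mm above its underside. The knob's stem is 18 mm thick from 22 to 54 mm above the underside, its head 24 mm thick up to 65 mm. Moves with the bar.
- honey_jar: Clear jar with a dark green lid, 64 x 68 x 84 high, about 0.25 kg, loose on the worktop in front of the bay, on which it slides easily (friction about 0.35). Origin: centre of its underside, z up. Fully home against the back board its origin is at about rack x 6, y within about 6 of 0.
- bay (a point): Worktop point in the open bay where the honey jar's origin ends up when home (rack x 6, y 0, z 0 mm). The bay has no floor and lies between two uprights, inner faces at rack y -40 and 40, 38 high, 12 thick, with rounded front ends at rack x -70.
- rest (a point): Middle of the right rest's top (rack x -50, y -61, z 50 mm), on which the bar's nose end must lie. The rest runs from rack y -40 (flared mouth) to its end stop at y -82 (stop top z 72). The left ledge runs from y 40 to 190 at the same height.
- spice_a: Spice jar with a red cap, 45 x 45 x 106 high, bystander in the rack's closed left bay. Origin: centre of its underside.
- spice_b: The other spice jar with a red cap, 45 x 45 x 106 high, beside it.
- salt_shaker: Salt shaker with a grey top, 44 x 44 x 90 high, bystander in front of the left ledge. Origin: centre of its underside.
- pepper_mill: Dark wooden pepper mill, 58 x 58 x 170 high, bystander in front and to the right of the rack. Origin: centre of its underside.
Not all that is in view belongs to the job. What is shaped like the honey_jar but turquoise is not meant.

How it is judged:
On the way, in this order (a step that is already met when the one before it is completed fails the run):
1. the honey jar stands fully home in the open bay, the bar not yet over the bay's middle (x of honey_jar in the frame of rack between -0.006 and 0.02 m and y of honey_jar in the frame of rack between -0.014 and 0.014 m and angle between honey_jar's own z axis and vertical below 0.1 rad and y of bar in the frame of rack above 0.1 m), for 0.2 s.
2. the bar lies across the bay on both supports (y of bar in the frame of rack between 0.005 and 0.03 m and x of bar in the frame of rack between -0.056 and -0.044 m and z of bar in the frame of rack between 0.046 and 0.054 m and angle between the y axis of bar and the y axis of rack, either way round below 0.06 rad and angle between bar's own z axis and vertical below 0.06 rad), for 0.2 s.
At the end, for the whole second after the job is handed in: Jar upright (0.1 rad) in the bay, its origin at rack x -6 to 20 mm and within 14 mm of y 0; bar flat on both supports between the lips (6 mm across, 4 mm in height, 0.06 rad in direction and tilt), its nose within 12 mm of the end stop; both at rest (all of step 2 and x of honey_jar in the frame of rack between -0.006 and 0.02 m and y of honey_jar in the frame of rack between -0.014 and 0.014 m and angle between honey_jar's own z axis and vertical below 0.1 rad and linear speed of each of bar, honey_jar below 0.02 m/s); the robot touches nothing.
It fails at once if the honey jar is lifted more than 20 mm off the worktop (height (world z) of honey_jar above 0.02 m).
It fails at once if the bar is lifted more than 15 mm off its supports (height (world z) of bar above 0.065 m).
It fails at once if the honey jar is tipped by more than 0.5 rad (angle between honey_jar's own z axis and vertical above 0.5 rad).
It fails at once if another jar, the salt shaker or the pepper mill is moved by more than 30 mm or knocked over (distance of any of spice_a, spice_b, salt_shaker, pepper_mill from where it was at the start of the episode above 0.03 m or angle between any of spice_a, spice_b, salt_shaker, pepper_mill's own z axis and vertical above 0.5 rad).
It also fails if it takes over 58 s, if anything falls off the work surface, if the arm or the gripper's body presses on something with over 40 N, if the wrist force passes 120 N, or if a joint passes its speed limit or range.

## Working session

There is one attempt and no reset: what is moved stays moved. The work goes in short steps, Python scripts to look and compute and a tool call to move; the robot and the scene stay as the last step left them, time stands still between calls to the robot, and variables do not carry over. Pictures are saved under pics/ and viewed, at most 10 in all, crops included, and the job is handed in when it is done.

Besides the shell and the picture viewer there is one more tool, called after "Request:" as name([rows], argument=value, ...), one row to a line, values as JSON. send_rows: Moves the arm, as the interface text tells. Its arguments: {"type":"object","properties":{"steps":{"type":"array"},"force":{"type":"number"}},"required":["steps"]}

```bash
mkdir -p pics
cat > h.py <<'E'
import numpy as np, cv2
from bench import status, imaging, workorder
def grab(n,save=None):
    f=imaging.grab_frame(n)
    if save: cv2.imwrite(save,cv2.cvtColor(f["color"],cv2.COLOR_RGB2BGR))
    np.savez("last_%s.npz"%n,**{k:np.asarray(v) for k,v in f.items()})
    return f
def load(n): return dict(np.load("last_%s.npz"%n))
def cloud(f):
    d=f["depth"];v,u=np.mgrid[:d.shape[0],:d.shape[1]]
    K=f["K"];c=np.stack([(u-K[0,2])/K[0,0]*d,(v-K[1,2])/K[1,1]*d,d],-1)
    P=(c-f["t"])@f["R"]; P[d==0]=np.nan
    return P
E
python3 - <<'E'
from h import *
a=grab("side");b=grab("top")
im=[cv2.cvtColor(x["color"],cv2.COLOR_RGB2BGR) for x in (a,b)]
cv2.imwrite("pics/side.png",cv2.resize(im[0],(800,600)));cv2.imwrite("pics/top.png",cv2.resize(im[1],(800,600)))
print(status.get_obs())
for x in(a,b):print(x["K"],x["R"],x["t"])
E
```

```text
{'clock': 0.1, 'joints': array([ 1.20489952,  0.4777258 ,  0.02236489,  1.55630452, -0.01148569,
        1.10928539, -0.08309768]), 'qvel': array([-0.00080804, -0.00134998,  0.00056196, -0.00303208, -0.00121966,
        0.00056057,  0.00082635]), 'tau': array([ 3.60804959e-03, -5.97761106e+01,  1.61296964e+00, -2.81955010e+01,
        1.27021325e-02,  5.04994081e-03, -3.66959489e-05]), 'tcp_pos': array([ 0.1719512 , -0.65225069,  0.25543802]), 'orientation': array([-3.11398368e+00, -4.03640378e-01,  5.35932218e-04]), 'contact_force': array([-0.42142301, -0.38298869,  0.24222972]), 'moment': array([ 0.0273736 ,  0.01022309, -0.0201989 ]), 'gripper_force': 0.0, 'grip_width': 0.08495793436256363}
[[350.48982338   0.         259.37731186]
 [  0.         350.48982338 190.20783004]
 [  0.           0.           1.        ]] [[-0.97129726 -0.23763765 -0.0104868 ]
 [-0.09359655  0.42234414 -0.90159033]
 [ 0.21868084 -0.87473069 -0.43246377]] [0.49259133 0.08931291 0.89252341]
[[405.18995085   0.         255.7732831 ]
 [  0.         405.18995085 192.77031634]
 [  0.           0.           1.        ]] [[-0.00753997 -0.99982942  0.01686036]
 [-0.99846709  0.00660301 -0.05495339]
 [ 0.05483269 -0.01724886 -0.99834656]] [0.04064955 0.51236976 0.99290665]
```

View pics/side.png

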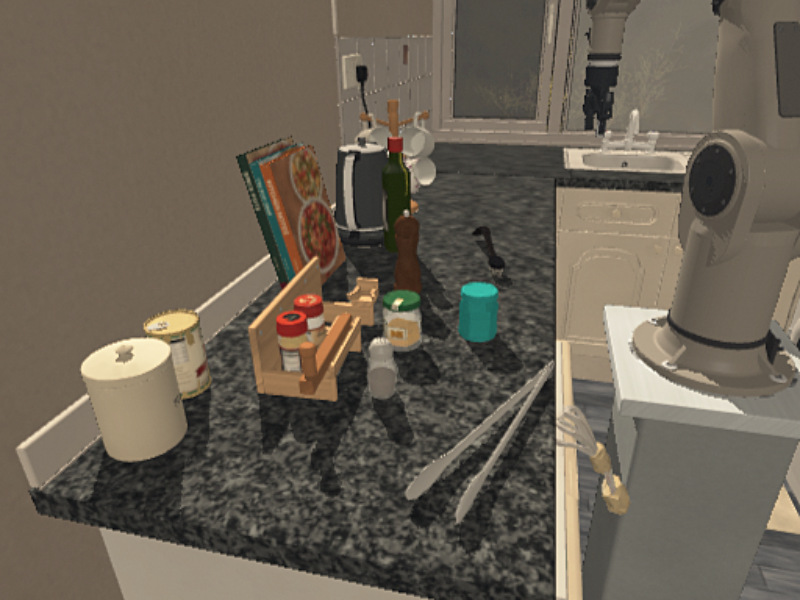

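View pics/top.png

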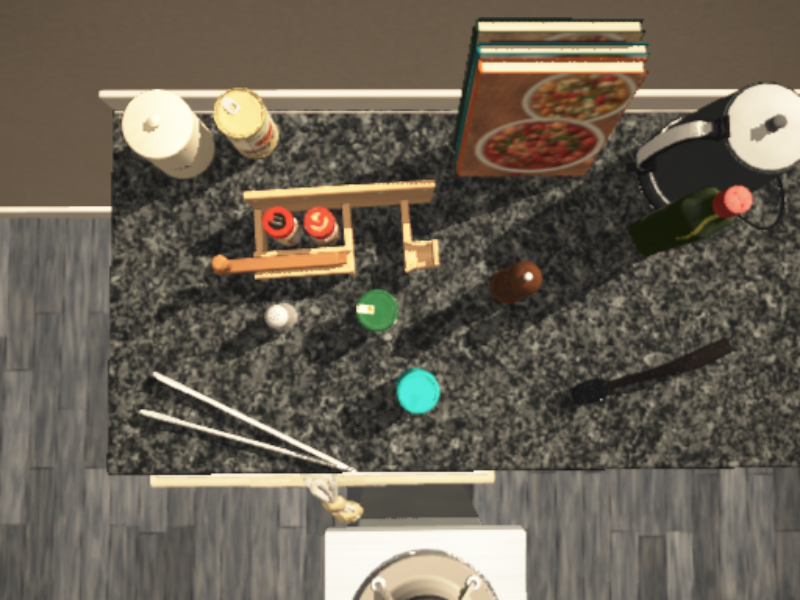

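Top view (800x600): the green-lidded jar is at (377,310). Lookalikes are the turquoise jar at (418,390), the red caps at (280,225) and (320,225), and the salt shaker at (281,317). I choose the green lid. The bar lies along (222,265) to (345,260), with its knob at (222,265). The open bay is at about (378,235), the rest at (420,253), and the mill at (520,280).

Run:
```python
from h import *
f=load("top");P=cloud(f);s=0.64
im=cv2.cvtColor(f["color"],cv2.COLOR_RGB2BGR)
cv2.imwrite("pics/c1.png",cv2.resize(im[105:225,125:290],(800,582),interpolation=cv2.INTER_CUBIC))
def reg(u0,v0,u1,v1,z0,z1):
    q=P[int(v0*s):int(v1*s),int(u0*s):int(u1*s)].reshape(-1,3)
    return q[(q[:,2]>z0)&(q[:,2]<z1)]
def rect(q):
    r=cv2.minAreaRect((q[:,:2]*1000).astype(np.float32));return r
for n,a in dict(board=(235,170,445,215,.100,.118),bar=(205,240,360,285,.066,.08),knob=(205,240,250,290,.1,.125),
  honey=(350,285,405,335,.075,.095),salt=(260,300,300,335,.07,.1),rest=(400,235,442,275,.045,.063),stop=(400,235,442,275,.065,.08),mill=(480,255,550,310,.13,.18),turq=(390,365,445,418,.07,.11),ledge=(250,240,358,285,.045,.063)).items():
    q=reg(*a); print(n,len(q),q.mean(0).round(4),rect(q), q[:,2].max())
```

```text
board 836 [0.6669 0.1349 0.1084] ((658.0867919921875, 126.64247131347656), (40.60185241699219, 278.1055908203125), 3.6943182945251465) 0.11390599362586153
bar 663 [0.5712 0.209  0.0714] ((582.2372436523438, 219.58251953125), (43.78644561767578, 200.03378295898438), 3.8276865482330322) 0.0782296158669466
knob 93 [0.5647 0.2972 0.1132] ((564.8101196289062, 297.7343444824219), (21.4517879486084, 22.198762893676758), 48.463783264160156) 0.11791918535285037
honey 575 [0.4969 0.0735 0.0838] ((497.0057373046875, 73.61119842529297), (60.57991027832031, 60.49362564086914), 44.5704345703125) 0.08973498963733403
salt 178 [0.4887 0.2217 0.0845] ((488.92431640625, 222.86180114746094), (32.739219665527344, 33.141021728515625), 40.93197250366211) 0.09207490071172936
rest 321 [0.5831 0.0109 0.0533] ((585.8466796875, 9.934396743774414), (50.37455368041992, 49.4013786315918), 10.074020385742188) 0.06273147089945237
stop 60 [ 0.5846 -0.0147  0.0713] ((584.18701171875, -14.906307220458984), (37.86131286621094, 7.7159953117370605), 3.959522008895874) 0.07520473917950042
mill 411 [ 0.5367 -0.131   0.1524] ((537.7606811523438, -133.89553833007812), (49.02986145019531, 46.267120361328125), 89.50226593017578) 0.171298794914287
turq 592 [0.3765 0.0138 0.0837] ((375.8025817871094, 13.123498916625977), (60.413761138916016, 61.75149154663086), 89.41687774658203) 0.08930971325387162
ledge 587 [0.5718 0.1795 0.0573] ((580.0230102539062, 185.55332946777344), (55.64036178588867, 148.7680206298828), 3.5017075538635254) 0.06293759626078882
```

View pics/c1.png

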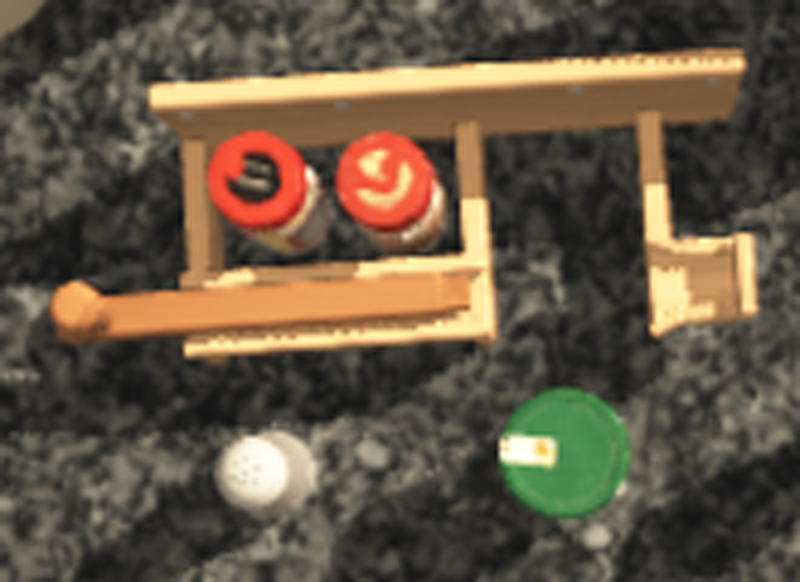

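The crop confirms the green-lidded honey jar with its honey label. The rack origin is about (0.629, 0.074), yaw +3.7°. I'll push the jar in with two half-open fingers as a cradle, then push the knob with straddling fingers at the same yaw.

```bash
cat >> h.py <<'E'
from scipy.spatial.transform import Rotation as Ro
PSI=np.radians(3.75); O=np.array([.6288,.074]); RR=np.array([[np.cos(PSI),-np.sin(PSI)],[np.sin(PSI),np.cos(PSI)]])
def rw(x,y): return O+RR@np.array([x,y])/1000
def wr(p): return (RR.T@(np.array(p[:2])-O))*1000
def go(*targets):
    o=status.get_obs();M=Ro.from_rotvec(o["orientation"]).as_matrix()
    yaw=-np.degrees(PSI-np.arctan2(M[1,0],M[0,0]))
    print("t",o["clock"],"tcp",o["tcp_pos"].round(4),"rack",wr(o["tcp_pos"]).round(1),"F",o["contact_force"].round(1),"w",round(o["grip_width"],4),"yaw",yaw.round(2))
    for t in targets: print((M.T@(np.array(t)-o["tcp_pos"])*100).round(2))
E
python3 - <<'E'
from h import *
P=cloud(load("top"))
q=P[int(170*.64):int(215*.64),int(235*.64):int(445*.64)].reshape(-1,3);q=q[(q[:,2]>.107)&(q[:,2]<.118)]
print("board",cv2.minAreaRect((q[:,:2]*1000).astype(np.float32)),wr(q.mean(0)))
for n,p in dict(honey=(.497,.0736),knob=(.5648,.2977),stop=(.5842,-.0149),turq=(.376,.013)).items(): print(n,wr(p))
a=rw(-190,9);b=rw(-190,9);print(a)
go((.38,-.30,.2),(.45,-.1,.2),(*a,.2))
E
```

```text
board ((657.9683837890625, 126.18876647949219), (40.40213394165039, 277.1249694824219), 3.548304319381714) [44.55309813 55.97800133]
honey [-131.54396733    8.22098886]
knob [-49.23229108 227.4068414 ]
stop [-50.31884617 -85.79267871]
turq [-256.24832668  -44.33548325]
[0.43861818 0.07055414]
t 0.1 tcp [ 0.172  -0.6523  0.2554] rack [-503.4 -694.8] F [-0.4 -0.4  0.2] w 0.085 yaw 11.02
[ 29.1  -28.75   5.59]
[ 40.97 -46.3    5.61]
[ 44.21 -63.08   5.64]
```

Request:
send_rows([
  {"dx": 4,"dy": -4,"dz": 1,"yaw": 4,"gripper": 0.4},
  {"dx": 8,"dy": -8,"dz": 2,"yaw": 8,"gripper": 0.4},
  {"dx": 12,"dy": -12,"dz": 3,"yaw": 11,"gripper": 0.4},
  {"dx": 16,"dy": -16,"dz": 4,"yaw": 11,"gripper": 0.4},
  {"dx": 20,"dy": -20,"dz": 5,"yaw": 11,"gripper": 0.4},
])

```text
clock: 0.72
tcp_pos: [0.3151, -0.4065, 0.2059]
orientation: [-3.14, -0.103, 0.0]
contact_force: [1.1, -0.7, -0.1]
grip_width: 0.034
gripper_force: 0.0
```

Run:
```python
from h import *
a=rw(-190,9)
go((.42,-.25,.2),(.45,-.1,.2),(*a,.2))
```

```text
t 0.725 tcp [ 0.3151 -0.4065  0.2059] rack [-344.4 -458.9] F [ 1.1 -0.7 -0.1] w 0.034 yaw 0.02
[ 11.5  -14.92   0.59]
[ 15.48 -29.69   0.59]
[ 15.46 -46.79   0.59]
```

Request:
send_rows([
  {"dx": 4,"dy": -4.5,"dz": 0.2},
  {"dx": 8,"dy": -9,"dz": 0.4},
  {"dx": 12,"dy": -14,"dz": 0.6},
  {"dx": 14,"dy": -19.5,"dz": 0.6},
  {"dx": 15.5,"dy": -25,"dz": 0.6},
])

```text
validation failed for argument at $.st...
```

Request:
send_rows([
  {"dx": 0,"dy": -5},
  {"dx": 0,"dy": -10},
  {"dx": 0,"dy": -15},
  {"dx": 0,"dy": -20},
  {"dx": 0,"dy": -20},
])

```text
validation failed for argument at $.st...
```

Run:
```python
from h import *
a=rw(-192,8.5)
go((*a,.2),(*a,.06))
```

```text
t 0.725 tcp [ 0.3151 -0.4065  0.2059] rack [-344.4 -458.9] F [ 1.1 -0.7 -0.1] w 0.034 yaw 0.02
[ 15.26 -46.74   0.59]
[ 15.26 -46.74  14.59]
```

Request:
send_rows([
  {"dx": 4,"dy": -4.5,"dz": 0.2,"yaw": 0,"gripper": 0.4},
  {"dx": 8,"dy": -9,"dz": 0.4,"yaw": 0,"gripper": 0.4},
  {"dx": 12,"dy": -14,"dz": 0.6,"yaw": 0,"gripper": 0.4},
  {"dx": 14,"dy": -19.5,"dz": 0.6,"yaw": 0,"gripper": 0.4},
  {"dx": 15.5,"dy": -25,"dz": 0.6,"yaw": 0,"gripper": 0.4},
])

```text
clock: 1.35
tcp_pos: [0.4533, -0.1465, 0.2002]
orientation: [-3.14, -0.104, -0.0]
contact_force: [1.0, 0.1, -1.0]
grip_width: 0.034
gripper_force: 0.0
```

Request:
send_rows([
  {"dx": 0,"dy": -5,"dz": 0,"yaw": 0,"gripper": 0.4},
  {"dx": 0,"dy": -10,"dz": 0,"yaw": 0,"gripper": 0.4},
  {"dx": 0,"dy": -15,"dz": 0,"yaw": 0,"gripper": 0.4},
  {"dx": 0,"dy": -20,"dz": 0,"yaw": 0,"gripper": 0.4},
  {"dx": 0,"dy": -20,"dz": 0,"yaw": 0,"gripper": 0.4},
])

```text
clock: 1.98
tcp_pos: [0.4391, 0.0548, 0.2004]
orientation: [-3.138, -0.114, -0.0]
contact_force: [-0.1, -1.1, 0.2]
grip_width: 0.0342
gripper_force: 0.0
```

Run:
```python
from h import *
a=rw(-192,8.5)
go((*a,.2),(*a,.06))
```

```text
t 1.975 tcp [0.4391 0.0548 0.2004] rack [-190.5   -6.8] F [-0.1 -1.1  0.2] w 0.0342 yaw 0.43
[-0.14 -1.53  0.04]
[-0.14 -1.51 14.04]
```

Request:
send_rows([
  {"dx": -0.1,"dy": -1.5,"dz": 3,"yaw": 0.4,"gripper": 0.4},
  {"dx": -0.1,"dy": -1.5,"dz": 7,"yaw": 0.4,"gripper": 0.4},
  {"dx": -0.1,"dy": -1.5,"dz": 11,"yaw": 0.4,"gripper": 0.4},
  {"dx": -0.1,"dy": -1.5,"dz": 13.7,"yaw": 0.4,"gripper": 0.4},
  {"dx": -0.1,"dy": -1.5,"dz": 13.7,"yaw": 0.4,"gripper": 0.4},
])

```text
clock: 2.6
tcp_pos: [0.4361, 0.0646, 0.0617]
orientation: [3.139, 0.091, -0.007]
contact_force: [-0.1, -0.0, 0.9]
grip_width: 0.0342
gripper_force: 0.0
```

Run:
```python
from h import *
go((*rw(-150,8),.063),(*rw(-90,2),.063),(*rw(-34,0),.063))
grab("side")
f=load("side");im=cv2.cvtColor(f["color"],cv2.COLOR_RGB2BGR)
cv2.imwrite("pics/c2.png",cv2.resize(im[150:280,150:340],(800,547),interpolation=cv2.INTER_CUBIC))
```

```text
t 2.6 tcp [0.4361 0.0646 0.0617] rack [-192.9    3.2] F [-0.1 -0.   0.9] w 0.0342 yaw -0.42
[ 4.29 -0.51 -0.15]
[10.29  0.04 -0.18]
[15.89  0.2  -0.2 ]
```

View pics/c2.png

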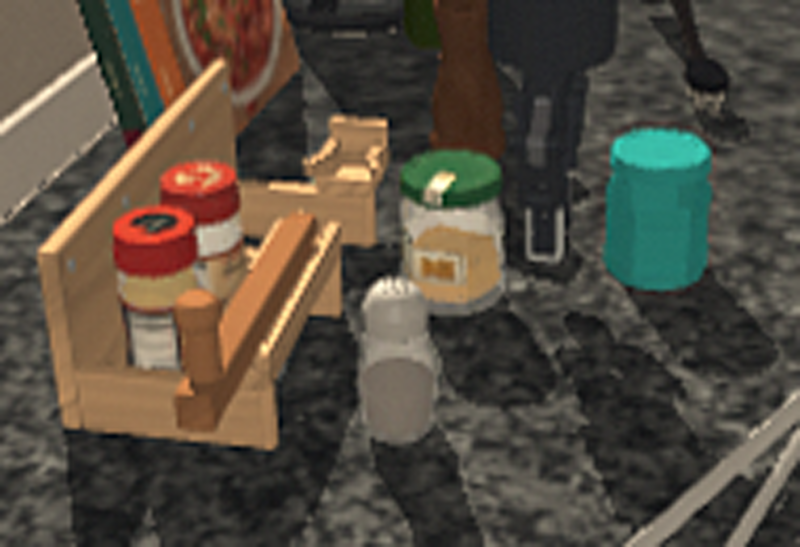

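The crop shows the fingers at (545,230), standing just behind the honey jar at (450,235) and clear of the turquoise jar. Now I push.

Request:
send_rows([
  {"dx": 0.2,"dy": -0.5,"dz": 0,"yaw": -0.4,"gripper": 0.4},
  {"dx": 1,"dy": -0.5,"dz": 0,"yaw": -0.4,"gripper": 0.4},
  {"dx": 2,"dy": -0.5,"dz": 0,"yaw": -0.4,"gripper": 0.4},
  {"dx": 3,"dy": -0.5,"dz": 0,"yaw": -0.4,"gripper": 0.4},
  {"dx": 4,"dy": -0.5,"dz": 0,"yaw": -0.4,"gripper": 0.4},
])

```text
clock: 3.28
tcp_pos: [0.4776, 0.0729, 0.0633]
orientation: [3.14, 0.103, -0.001]
contact_force: [-1.7, -1.1, 1.6]
grip_width: 0.0338
gripper_force: 0.8
```

Run:
```python
from h import *
go((*rw(-110,2),.063),(*rw(-34,0),.063))
P=cloud(grab("top")).reshape(-1,3);x=P[(P[:,2]>.078)&(P[:,2]<.095)];r=(x[:,:2]-O)@RR*1000
m=(abs(r[:,1])<45)&(r[:,0]>-180)&(r[:,0]<35);print("jar",cv2.minEnclosingCircle(r[m].astype(np.float32)),m.sum())
```

```text
t 3.275 tcp [0.4776 0.0729 0.0633] rack [-151.     8.8] F [-1.7 -1.1  1.6] w 0.0338 yaw 0.0
[4.1  0.68 0.02]
[11.7   0.88  0.02]
jar ((0.0, 0.0), 0.0) 0
```

Request:
send_rows([
  {"dx": 1,"dy": 0.2,"dz": 0,"yaw": 0,"gripper": 0.4},
  {"dx": 2,"dy": 0.4,"dz": 0,"yaw": 0,"gripper": 0.4},
  {"dx": 3,"dy": 0.6,"dz": 0,"yaw": 0,"gripper": 0.4},
  {"dx": 4,"dy": 0.8,"dz": 0,"yaw": 0,"gripper": 0.4},
  {"dx": 4.5,"dy": 0.9,"dz": 0,"yaw": 0,"gripper": 0.4},
])

```text
clock: 3.95
tcp_pos: [0.5236, 0.067, 0.0633]
orientation: [-3.14, -0.103, -0.001]
contact_force: [-2.3, 0.2, 0.3]
grip_width: 0.0344
gripper_force: 0.7
```

Run:
```python
from h import *
go((*rw(-34,0),.063))
f=grab("side");im=cv2.cvtColor(f["color"],cv2.COLOR_RGB2BGR)
cv2.imwrite("pics/c3.png",cv2.resize(im[150:280,150:340],(800,547),interpolation=cv2.INTER_CUBIC))
P=cloud(f);hsv=cv2.cvtColor(im,cv2.COLOR_BGR2HSV);m=cv2.inRange(hsv,(50,80,20),(75,255,255))>0
q=P[m];r=(q[:,:2]-O)@RR*1000;k=(abs(r[:,1])<50)&(abs(r[:,0]+60)<110)&(q[:,2]>.06)&(q[:,2]<.1)
print(k.sum(),r[k].min(0),r[k].max(0),cv2.minEnclosingCircle(r[k].astype(np.float32)))
```

```text
t 3.95 tcp [0.5236 0.067  0.0633] rack [-1.054e+02 -1.000e-01] F [-2.3  0.2  0.3] w 0.0344 yaw -0.01
[ 7.14 -0.02  0.03]
125 [-93.01162605 -27.0266057 ] [-39.51313306  46.58926302] ((-74.32093048095703, 11.82465934753418), 39.4705924987793)
```

View pics/c3.png

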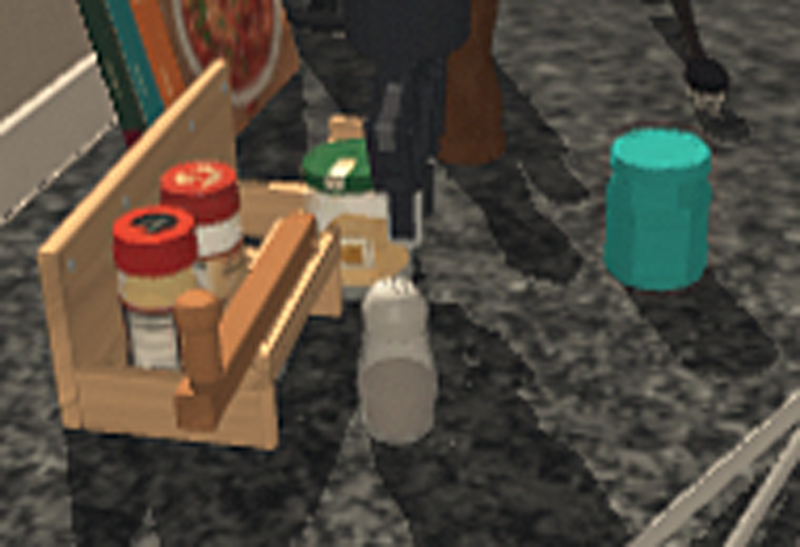

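The jar at (345,225) is upright in the cradle and entering the bay mouth. I carry on.

Request:
send_rows([
  {"dx": 1,"dy": 0,"dz": 0,"yaw": 0,"gripper": 0.4},
  {"dx": 2,"dy": 0,"dz": 0,"yaw": 0,"gripper": 0.4},
  {"dx": 3,"dy": 0,"dz": 0,"yaw": 0,"gripper": 0.4},
  {"dx": 4,"dy": 0,"dz": 0,"yaw": 0,"gripper": 0.4},
  {"dx": 4.5,"dy": 0,"dz": 0,"yaw": 0,"gripper": 0.4},
])

```text
clock: 4.62
tcp_pos: [0.5685, 0.0702, 0.0633]
orientation: [-3.14, -0.103, -0.001]
contact_force: [-0.8, -0.8, -0.4]
grip_width: 0.0342
gripper_force: 0.7
```

Request:
send_rows([
  {"dx": 0.7,"dy": 0,"dz": 0,"yaw": 0,"gripper": 0.4},
  {"dx": 1.2,"dy": 0,"dz": 0,"yaw": 0,"gripper": 0.4},
  {"dx": 1.7,"dy": 0,"dz": 0,"yaw": 0,"gripper": 0.4},
  {"dx": 2.1,"dy": 0,"dz": 0,"yaw": 0,"gripper": 0.4},
  {"dx": 2.3,"dy": 0,"dz": 0,"yaw": 0,"gripper": 0.4},
])

```text
clock: 5.25
tcp_pos: [0.5908, 0.0716, 0.0633]
orientation: [3.14, 0.103, 0.0]
contact_force: [-0.9, 0.0, 0.1]
grip_width: 0.0345
gripper_force: 0.7
```

Run:
```python
from h import *
go((*rw(-34,0),.063))
```

```text
t 5.25 tcp [0.5908 0.0716 0.0633] rack [-38.1   0.1] F [-0.9  0.   0.1] w 0.0345 yaw 0.02
[0.41 0.01 0.03]
```

Small steps until it touches the back board.

Request:
send_rows([
  {"dx": 0.2,"dy": 0,"dz": 0,"yaw": 0,"gripper": 0.4},
  {"dx": 0.3,"dy": 0,"dz": 0,"yaw": 0,"gripper": 0.4},
  {"dx": 0.4,"dy": 0,"dz": 0,"yaw": 0,"gripper": 0.4},
  {"dx": 0.5,"dy": 0,"dz": 0,"yaw": 0,"gripper": 0.4},
  {"dx": 0.5,"dy": 0,"dz": 0,"yaw": 0,"gripper": 0.4},
])

```text
clock: 5.88
tcp_pos: [0.5956, 0.0719, 0.0633]
orientation: [-3.14, -0.103, -0.0]
contact_force: [-2.5, -0.5, 0.1]
grip_width: 0.0342
gripper_force: 0.6
```

Run:
```python
from h import *
go()
```

```text
t 5.875 tcp [0.5956 0.0719 0.0633] rack [-33.2   0.1] F [-2.5 -0.5  0.1] w 0.0342 yaw 0.02
```

Request:
send_rows([
  {"dx": 0.15,"dy": 0,"dz": 0,"yaw": 0,"gripper": 0.4},
  {"dx": 0.3,"dy": 0,"dz": 0,"yaw": 0,"gripper": 0.4},
  {"dx": 0.3,"dy": 0,"dz": 0,"yaw": 0,"gripper": 0.4},
])

```text
clock: 6.25
tcp_pos: [0.5988, 0.0721, 0.0633]
orientation: [-3.14, -0.103, -0.001]
contact_force: [-1.4, 0.0, -0.6]
grip_width: 0.0342
gripper_force: 0.5
```

Run:
```python
from h import *
go()
```

```text
t 6.25 tcp [0.5988 0.0721 0.0633] rack [-30.    0.1] F [-1.4  0.  -0.6] w 0.0342 yaw 0.01
```

Request:
send_rows([
  {"dx": 0.15,"dy": 0,"dz": 0,"yaw": 0,"gripper": 0.4},
  {"dx": 0.3,"dy": 0,"dz": 0,"yaw": 0,"gripper": 0.4},
  {"dx": 0.3,"dy": 0,"dz": 0,"yaw": 0,"gripper": 0.4},
])

```text
clock: 6.62
tcp_pos: [0.5996, 0.0721, 0.0629]
orientation: [3.139, 0.104, -0.006]
contact_force: [-8.0, -1.3, 4.1]
grip_width: 0.0344
gripper_force: 1.6
```

Request:
send_rows([
  {"dx": 0.1,"dy": 0,"dz": 0,"yaw": 0,"gripper": 0.4},
  {"dx": 0.2,"dy": 0,"dz": 0,"yaw": 0,"gripper": 0.4},
])

```text
clock: 6.88
tcp_pos: [0.6, 0.0721, 0.0628]
orientation: [3.138, 0.104, -0.012]
contact_force: [-13.6, -1.0, 9.1]
grip_width: 0.0343
gripper_force: 2.6
```

Run:
```python
from h import *
go()
f=grab("top","pics/t4.png");im=cv2.imread("pics/t4.png");cv2.imwrite("pics/c4.png",cv2.resize(im[105:225,125:290],(800,582),interpolation=cv2.INTER_CUBIC))
P=cloud(f);hsv=cv2.cvtColor(im,cv2.COLOR_BGR2HSV);m=cv2.inRange(hsv,(50,100,20),(75,255,255))>0
q=P[m];r=(q[:,:2]-O)@RR*1000;k=(abs(r[:,1])<50)&(r[:,0]>-60)&(r[:,0]<50)&(q[:,2]>.06)&(q[:,2]<.1)
print(k.sum(),r[k].min(0),r[k].max(0))
```

```text
t 6.875 tcp [0.6    0.0721 0.0628] rack [-28.9   0. ] F [-13.6  -1.    9.1] w 0.0343 yaw 0.04Traceback (most recent call last):
  File "<stdin>", line 6, in <module>
    return umr_minimum(a, axis, None, out, keepdims, initial, where)
ValueError: zero-size array to reduction operation minimum which has no identity
```

View pics/c4.png

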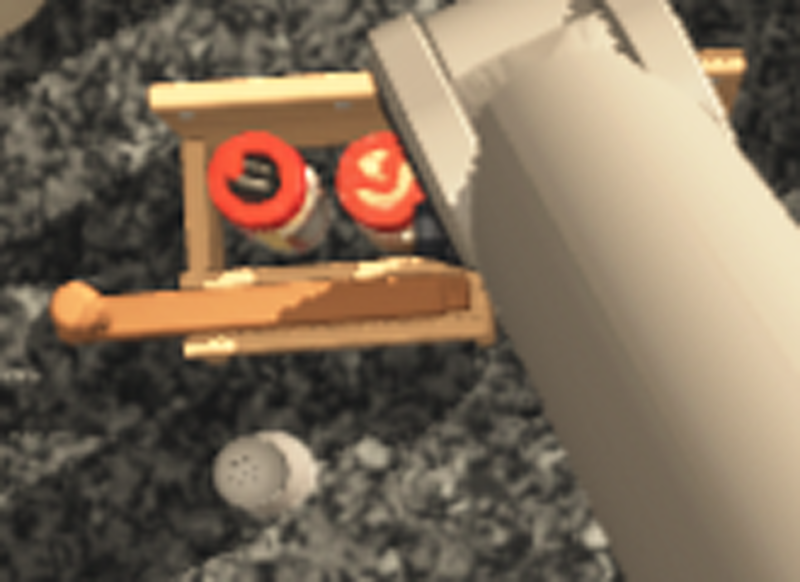

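The arm hides the bay in this view. The bar with its knob at (78,310), the spice jars and the salt shaker have not moved, and the force stopped the push, so the jar is at the board. I back off straight and rise.

Request:
send_rows([
  {"dx": -1,"dy": 0,"dz": 0,"yaw": 0,"gripper": 0.4},
  {"dx": -3,"dy": 0,"dz": 0,"yaw": 0,"gripper": 0.4},
  {"dx": -6,"dy": 0,"dz": 0,"yaw": 0,"gripper": 0.4},
  {"dx": -9,"dy": 0,"dz": -4,"yaw": 0,"gripper": 0.4},
  {"dx": -10,"dy": 0,"dz": -9,"yaw": 0,"gripper": 0.4},
])

```text
clock: 7.55
tcp_pos: [0.5018, 0.0656, 0.1535]
orientation: [3.139, 0.104, -0.003]
contact_force: [0.6, 0.0, 0.5]
grip_width: 0.0342
gripper_force: 0.0
```

Request:
send_rows([
  {"dx": -1,"dy": -4,"dz": -4,"yaw": 0,"gripper": 0.8},
  {"dx": -1,"dy": -9,"dz": -4,"yaw": 0,"gripper": 0.8},
  {"dx": -1,"dy": -14,"dz": -4,"yaw": 0,"gripper": 0.8},
  {"dx": -1,"dy": -18,"dz": -4,"yaw": 0,"gripper": 0.8},
  {"dx": -1,"dy": -18,"dz": -4,"yaw": 0,"gripper": 0.8},
])

```text
clock: 8.18
tcp_pos: [0.4816, 0.2492, 0.194]
orientation: [-3.136, -0.112, -0.003]
contact_force: [-0.3, -0.4, -0.0]
grip_width: 0.0686
gripper_force: 0.0
```

Run:
```python
from h import *
go((*rw(-50,227.5),.2),(*rw(-50,227.5),.101))
f=grab("top","pics/t5.png");im=cv2.imread("pics/t5.png");cv2.imwrite("pics/c5.png",cv2.resize(im[105:225,125:290],(800,582),interpolation=cv2.INTER_CUBIC))
P=cloud(f);hsv=cv2.cvtColor(im,cv2.COLOR_BGR2HSV);m=cv2.inRange(hsv,(50,100,20),(75,255,255))>0
q=P[m];r=(q[:,:2]-O)@RR*1000;k=(abs(r[:,1])<50)&(r[:,0]>-60)&(r[:,0]<50)&(q[:,2]>.07)&(q[:,2]<.1)
print(k.sum(),r[k].mean(0),cv2.minEnclosingCircle(r[k].astype(np.float32)))
```

```text
t 8.175 tcp [0.4816 0.2492 0.194 ] rack [-135.5  184.4] F [-0.3 -0.4 -0. ] w 0.0686 yaw 0.36
[ 8.57 -4.25 -0.57]
[ 8.55 -4.22  9.33]
463 [ 2.11960587 -1.56064971] ((3.5664124488830566, 0.881833553314209), 30.740318298339844)
```

View pics/c5.png

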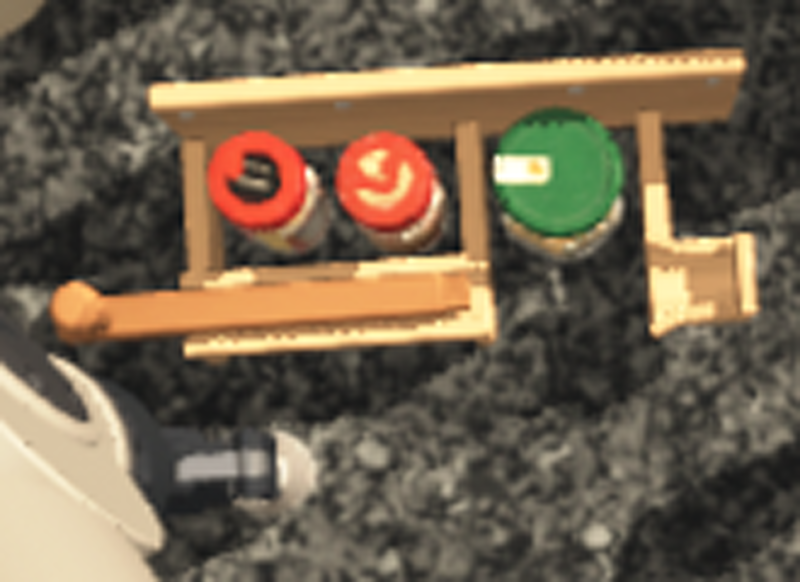

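The jar is at (560,175), against the board and centred (measured at about x 3, y 0 mm in the rack frame). Now the knob.

Request:
send_rows([
  {"dx": 3,"dy": -2,"dz": -0.6,"yaw": 0.3,"gripper": 0.8},
  {"dx": 6,"dy": -4.2,"dz": -0.6,"yaw": 0.3,"gripper": 0.8},
  {"dx": 8.6,"dy": -4.2,"dz": -0.6,"yaw": 0.3,"gripper": 0.8},
  {"dx": 8.6,"dy": -4.2,"dz": -0.6,"yaw": 0.3,"gripper": 0.8},
  {"dx": 8.6,"dy": -4.2,"dz": -0.6,"yaw": 0.3,"gripper": 0.8},
])

```text
clock: 8.85
tcp_pos: [0.5647, 0.291, 0.199]
orientation: [3.139, 0.093, -0.001]
contact_force: [0.0, -0.1, 1.1]
grip_width: 0.0685
gripper_force: 0.0
```

Run:
```python
from h import *
go((*rw(-50,227.5),.102))
```

```text
t 8.85 tcp [0.5647 0.291  0.199 ] rack [-49.8 220.8] F [ 0.  -0.1  1.1] w 0.0685 yaw -0.36
[-0.02 -0.68  9.7 ]
```

Request:
send_rows([
  {"dx": 0,"dy": -0.7,"dz": 0,"yaw": -0.3,"gripper": 0.8},
  {"dx": 0,"dy": -0.7,"dz": 3,"yaw": -0.3,"gripper": 0.8},
  {"dx": 0,"dy": -0.7,"dz": 6,"yaw": -0.3,"gripper": 0.8},
  {"dx": 0,"dy": -0.7,"dz": 8.6,"yaw": -0.3,"gripper": 0.8},
  {"dx": 0,"dy": -0.7,"dz": 9.5,"yaw": -0.3,"gripper": 0.8},
])

```text
clock: 9.48
tcp_pos: [0.5632, 0.2992, 0.1029]
orientation: [3.139, 0.105, -0.004]
contact_force: [0.3, 0.4, 0.3]
grip_width: 0.0681
gripper_force: 0.0
```

Request:
send_rows([
  {"dx": 0,"dy": 0,"dz": 0,"yaw": 0,"gripper": 0.42},
  {"dx": 0,"dy": 0,"dz": 0,"yaw": 0,"gripper": 0.42},
  {"dx": 0,"dy": 0,"dz": 0,"yaw": 0,"gripper": 0.42},
])

```text
clock: 9.85
tcp_pos: [0.5651, 0.2997, 0.1054]
orientation: [-3.139, -0.103, -0.003]
contact_force: [0.3, 1.2, 0.1]
grip_width: 0.0358
gripper_force: 0.0
```

Run:
```python
from h import *
go((*rw(-50,227.5),.102),(*rw(-50,98),.102))
```

```text
t 9.85 tcp [0.5651 0.2997 0.1054] rack [-48.8 229.4] F [0.3 1.2 0.1] w 0.0358 yaw 0.02
[-0.12  0.19  0.34]
[-0.13 13.14  0.33]
```

Request:
send_rows([
  {"dx": -0.1,"dy": 0.5,"dz": 0.2,"yaw": 0,"gripper": 0.42},
  {"dx": -0.1,"dy": 1,"dz": 0.2,"yaw": 0,"gripper": 0.42},
  {"dx": -0.1,"dy": 2,"dz": 0.2,"yaw": 0,"gripper": 0.42},
  {"dx": -0.1,"dy": 3,"dz": 0.2,"yaw": 0,"gripper": 0.42},
  {"dx": -0.1,"dy": 4,"dz": 0.2,"yaw": 0,"gripper": 0.42},
])

```text
clock: 10.48
tcp_pos: [0.5664, 0.2584, 0.1023]
orientation: [3.14, 0.103, 0.0]
contact_force: [-0.0, 0.7, -0.2]
grip_width: 0.0357
gripper_force: 0.5
```

Request:
send_rows([
  {"dx": 0,"dy": 1,"dz": 0,"yaw": 0,"gripper": 0.42},
  {"dx": 0,"dy": 2,"dz": 0,"yaw": 0,"gripper": 0.42},
  {"dx": 0,"dy": 3,"dz": 0,"yaw": 0,"gripper": 0.42},
  {"dx": 0,"dy": 3.5,"dz": 0,"yaw": 0,"gripper": 0.42},
])

```text
clock: 10.98
tcp_pos: [0.5687, 0.2236, 0.1023]
orientation: [3.14, 0.102, 0.0]
contact_force: [-0.4, 1.1, 0.2]
grip_width: 0.0356
gripper_force: 0.5
```

Run:
```python
from h import *
go((*rw(-50,92),.103))
f=grab("side");im=cv2.cvtColor(f["color"],cv2.COLOR_RGB2BGR)
cv2.imwrite("pics/c6.png",cv2.resize(im[150:280,150:340],(800,547),interpolation=cv2.INTER_CUBIC))
```

```text
t 10.975 tcp [0.5687 0.2236 0.1023] rack [-50.2 153.2] F [-0.4  1.1  0.2] w 0.0356 yaw -0.02
[ 0.02  6.12 -0.06]
```

View pics/c6.png

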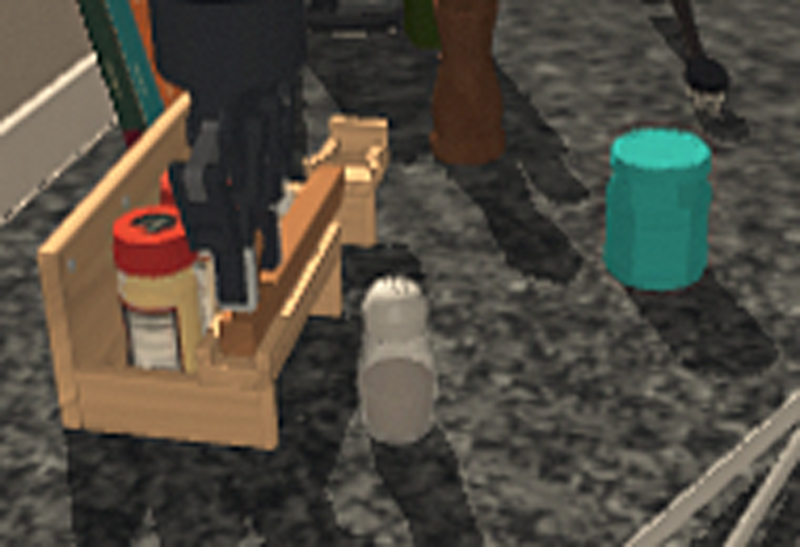

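The bar is sliding between the lips. Its nose is at (330,175), nearing the rest, and its rear end is at (235,340), now on the ledge. I continue more slowly.

Request:
send_rows([
  {"dx": 0,"dy": 0.8,"dz": 0,"yaw": 0,"gripper": 0.42},
  {"dx": 0,"dy": 1.6,"dz": 0,"yaw": 0,"gripper": 0.42},
  {"dx": 0,"dy": 2.4,"dz": 0,"yaw": 0,"gripper": 0.42},
  {"dx": 0,"dy": 3.2,"dz": 0,"yaw": 0,"gripper": 0.42},
  {"dx": 0,"dy": 4,"dz": 0,"yaw": 0,"gripper": 0.42},
])

```text
clock: 11.65
tcp_pos: [0.5712, 0.1839, 0.1023]
orientation: [3.14, 0.103, -0.0]
contact_force: [0.2, 0.7, 0.1]
grip_width: 0.036
gripper_force: 0.5
```

Request:
send_rows([
  {"dx": 0,"dy": 0.5,"dz": 0,"yaw": 0,"gripper": 0.42},
  {"dx": 0,"dy": 1,"dz": 0,"yaw": 0,"gripper": 0.42},
  {"dx": 0,"dy": 1.4,"dz": 0,"yaw": 0,"gripper": 0.42},
  {"dx": 0,"dy": 1.8,"dz": 0,"yaw": 0,"gripper": 0.42},
  {"dx": 0,"dy": 1.8,"dz": 0,"yaw": 0,"gripper": 0.42},
])

```text
clock: 12.28
tcp_pos: [0.5724, 0.1661, 0.1023]
orientation: [3.139, 0.102, -0.0]
contact_force: [0.2, 0.3, 0.7]
grip_width: 0.0359
gripper_force: 0.0
```

Run:
```python
from h import *
go((*rw(-50,92),.103))
```

```text
t 12.275 tcp [0.5724 0.1661 0.1023] rack [-50.3  95.5] F [0.2 0.3 0.7] w 0.0359 yaw -0.01
[ 0.03  0.35 -0.07]
```

Request:
send_rows([
  {"dx": 0,"dy": 0.2,"dz": 0,"yaw": 0,"gripper": 0.42},
  {"dx": 0,"dy": 0.4,"dz": 0,"yaw": 0,"gripper": 0.42},
  {"dx": 0,"dy": 0.4,"dz": 0,"yaw": 0,"gripper": 0.42},
])

```text
clock: 12.65
tcp_pos: [0.5726, 0.1624, 0.1023]
orientation: [3.14, 0.103, -0.0]
contact_force: [-0.8, 0.3, -0.3]
grip_width: 0.0359
gripper_force: 0.1
```

Request:
send_rows([
  {"dx": 0,"dy": 0.15,"dz": 0,"yaw": 0,"gripper": 0.42},
  {"dx": 0,"dy": 0.3,"dz": 0,"yaw": 0,"gripper": 0.42},
  {"dx": 0,"dy": 0.3,"dz": 0,"yaw": 0,"gripper": 0.42},
])

```text
clock: 13.02
tcp_pos: [0.5728, 0.1607, 0.1025]
orientation: [-3.138, -0.105, -0.001]
contact_force: [0.1, 4.1, 0.5]
grip_width: 0.0362
gripper_force: 2.3
```

The force has risen to 4 N at rack y ≈ 90, which is the end stop. I centre the fingers about the knob, rise and look.

Request:
send_rows([
  {"dx": 0,"dy": -0.4,"dz": 0,"yaw": 0,"gripper": 0.42},
  {"dx": 0,"dy": -0.8,"dz": 0,"yaw": 0,"gripper": 0.5},
  {"dx": 0,"dy": -0.8,"dz": -1,"yaw": 0,"gripper": 0.5},
  {"dx": 0,"dy": -0.8,"dz": -5,"yaw": 0,"gripper": 0.5},
  {"dx": 0,"dy": -0.8,"dz": -11,"yaw": 0,"gripper": 0.5},
])

```text
clock: 13.65
tcp_pos: [0.5712, 0.1666, 0.2125]
orientation: [3.139, 0.103, -0.006]
contact_force: [1.8, 0.4, 0.3]
grip_width: 0.0431
gripper_force: 0.0
```

Request:
send_rows([
  {"dx": -4,"dy": -4,"dz": -2,"yaw": 0,"gripper": 0.5},
  {"dx": -8,"dy": -8,"dz": -2,"yaw": 0,"gripper": 0.5},
  {"dx": -10,"dy": -13,"dz": -2,"yaw": 0,"gripper": 0.5},
  {"dx": -10,"dy": -18,"dz": -2,"yaw": 0,"gripper": 0.5},
  {"dx": -10,"dy": -18,"dz": -2,"yaw": 0,"gripper": 0.5},
])

```text
clock: 14.28
tcp_pos: [0.459, 0.3451, 0.2334]
orientation: [-3.137, -0.113, -0.001]
contact_force: [0.6, -0.0, -0.4]
grip_width: 0.0425
gripper_force: 0.0
```

Run:
```python
from h import *
go()
f=grab("top","pics/t7.png");im=cv2.imread("pics/t7.png");cv2.imwrite("pics/c7.png",cv2.resize(im[105:225,125:290],(800,582),interpolation=cv2.INTER_CUBIC))
P=cloud(f).reshape(-1,3);r=(P[:,:2]-O)@RR*1000
k=(abs(r[:,0]+50)<20)&(r[:,1]>60)&(r[:,1]<140)&(P[:,2]>.106)&(P[:,2]<.125);print("knob",k.sum(),r[k].mean(0),np.median(P[k,2]))
for a,b in((-75,-45),(-40,0),(0,40),(40,80)):
    k=(abs(r[:,0]+50)<8)&(r[:,1]>a)&(r[:,1]<b)&(P[:,2]>.04)&(P[:,2]<.09);print(a,b,k.sum(),np.median(P[k,2]).round(4))
hsv=cv2.cvtColor(im,cv2.COLOR_BGR2HSV).reshape(-1,3);m=(hsv[:,0]>50)&(hsv[:,0]<75)&(hsv[:,1]>100)&(abs(r[:,1])<50)&(abs(r[:,0])<50)&(P[:,2]>.07)
print("jar",m.sum(),cv2.minEnclosingCircle(r[m].astype(np.float32)))
```

```text
t 14.275 tcp [0.459  0.3451 0.2334] rack [-151.8  281.6] F [ 0.6 -0.  -0.4] w 0.0425 yaw 0.39
knob 85 [-48.92607142  97.49859361] 0.11389394702318933
-75 -45 90 0.0711
-40 0 115 0.0717
0 40 119 0.0721
40 80 119 0.0718
jar 456 ((3.481423854827881, 0.933626115322113), 30.659273147583008)
```

View pics/c7.png

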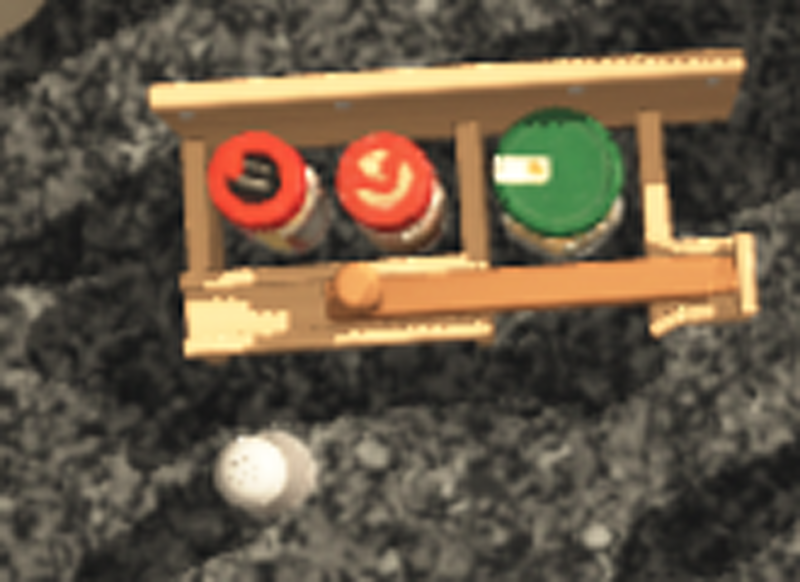

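The bar bridges the bay from its knob at (358,288) to its nose at the stop (735,275), flat with its top at about 72 mm. The jar is home at (560,170) and the bystanders have not moved.

```bash
python3 -c "
from bench import workorder
print(workorder.hand_in())"
```

```text
the job is handed in; nothing more can be done
None
```

The job is handed in, with no verdict returned: the honey jar measured home in the bay (about x 3, y 1 mm in the rack frame), the bar bridging the bay flat against the end stop, and no bystander moved in the last picture.

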